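# Swing the filling spout over the open jerrycan and press start

## Task

With a fingertip, push the filling station's swinging arm round until its spout is over the middle of the mouth of the open jerrycan with the side handle, then press the button on top of the column fully down and let it come up again. Push the arm from one side, never pinching it between the fingers, and do not press the button before the spout is in place. Leave the jerrycan, the capped bottle and jar, the funnel and the loose screw cap standing where they are.

Things in the scene. Friction and masses are not known exactly. Their poses are not given: they have to be found in the camera images.
- station: Steel filling station fixed to the bench: a round foot (radius 55 mm) with a column (radius 19 mm, top 225 mm above the bench) and three round stands (radius 58 mm, 8 mm thick) whose centres lie 180 mm from the column axis at -0.85, 0 and +0.85 rad from the station's x axis. Which container is on which stand varies. Origin: on the column axis at bench level; z up.
- spout_arm (a joint): Angle (rad) of the level arm that swings round the column: 0 along the station's x axis, positive counterclockwise from above; stops at -1.4 and +1.4. No spring: friction of 0.25 N m holds it where it is left (2.5 N at 100 mm from the axis turns it). Between collar (radius 32 mm) and spout the arm spans 195 to 225 mm above the bench.
- spout_tip (a point): The outlet of the spout, a 14 mm steel tube with an 18 mm black end ring, bent down at the arm's end, 180 mm from the column axis; this point is the centre of the opening, 172 mm above the bench.
- push_mid (a point): Point in the middle of the arm, 100 mm from the column axis and 210 mm above the bench, between the two push plates.
- plate_left: Flat push plate on the arm's counterclockwise side: 105 mm along the arm (48 to 152 mm from the column axis), 30 mm tall, 6 mm thick; the arm is 26 mm wide over both plates. Origin: plate centre, 10 mm from the arm's centre line; x outwards along the arm, y counterclockwise, z up. Push it to turn the arm clockwise. Touching both plates at once is pinching.
- plate_right: The same plate on the arm's clockwise side, origin 10 mm from the arm's centre line; x along the arm outwards, y level, towards the arm's centre line, z up. Push it to turn the arm counterclockwise.
- start_button (a joint): Travel (m) of the start button on top of the column: 0 up, 0.006 fully down. A spring brings it up; fully down takes about 5 N.
- start_button_top (a point): Centre of the top face of the round grey start button (radius 14 mm), on the column axis, 247 mm above the bench; it stands 10 mm proud of its 44 mm housing and is pressed straight down.
- jerrycan: Open white plastic jerrycan standing loose on one of the stands: squared body 80 x 110 x 118 mm with a looped handle on its +y side (out to 78 mm from the centre). The only container without a cap. Origin: centre of its underside, below the mouth; z up.
- jerrycan_mouth (a point): Centre of the jerrycan's round open mouth (inner diameter 44 mm, outer 52 mm), at the rim, 136 mm above the can's underside (144 mm above the bench), 28 mm below the spout's outlet.
- round_bottle: Capped white round bottle, 76 mm diameter, 135 mm tall, standing loose on a stand. Origin: centre of its underside. Leave it alone.
- jar: Capped white jar, 84 mm diameter, 105 mm tall, standing loose on a stand. Origin: centre of its underside. Leave it alone.
- funnel: Grey funnel standing mouth down on the bench on the right of the station: 90 mm diameter, 85 mm tall. Origin: centre of its underside. Leave it alone.
- screw_cap: White screw cap, 58 mm diameter, 18 mm high, lying on the bench on the left of the station. Origin: centre of its underside. Leave it alone.
Mind the look-alikes: they are no part of the job. Leave any orange look-alike of the jerrycan alone.

How it is judged:
On the way, in this order (a step that is already met when the one before it is completed fails the run):
1. the spout is at rest over the jerrycan's mouth (horizontal distance between spout_tip and jerrycan_mouth below 0.015 m and velocity of joint spout_arm between -0.05 and 0.05 rad/s), for 0.2 s.
2. the start button is pressed fully down with the spout over the mouth (horizontal distance between spout_tip and jerrycan_mouth below 0.015 m and value of joint start_button above 0.0045 m), for 0.05 s.
At the end, for the whole second after the job is handed in: The spout's outlet is within 15 mm, seen from above, of the centre of the jerrycan's mouth and at rest, the button is up again, and the jerrycan, bottle, jar, funnel and cap stand upright within 20 mm of where they were (all of step 1 and value of joint start_button below 0.0015 m and angle between each of jerrycan, round_bottle, jar, funnel, screw_cap's own z axis and vertical below 0.1 rad and distance of each of jerrycan, round_bottle, jar, funnel, screw_cap from where it was at the start of the episode below 0.02 m); the robot touches nothing.
It fails at once if the button is pressed (more than 3 mm) while the spout is not over the jerrycan's mouth (within 15 mm) (value of joint start_button above 0.003 m and not (horizontal distance between spout_tip and jerrycan_mouth below 0.015 m)).
It fails at once if the arm is pinched: the fingers press on both push plates at once (contact force between the fingers and plate_left above 0.5 N and contact force between the fingers and plate_right above 0.5 N).
It fails at once if the jerrycan is moved by more than 20 mm, lifted or tipped (distance of jerrycan from where it was at the start of the episode above 0.02 m or angle between jerrycan's own z axis and vertical above 0.2 rad).
It fails at once if the round bottle or the jar is moved by more than 20 mm, lifted or tipped (distance of any of round_bottle, jar from where it was at the start of the episode above 0.02 m or angle between any of round_bottle, jar's own z axis and vertical above 0.2 rad).
It fails at once if the funnel or the screw cap is moved by more than 20 mm, lifted or tipped (distance of any of funnel, screw_cap from where it was at the start of the episode above 0.02 m or angle between any of funnel, screw_cap's own z axis and vertical above 0.2 rad).
It also fails if it takes over 48 s, if anything falls off the work surface, if the arm or the gripper's body presses on something with over 40 N, if the wrist force passes 120 N, or if a joint passes its speed limit or range.

## Robot

A 6-joint arm with a two-finger parallel gripper is mounted at the origin on the work surface. World frame = base frame: x ahead of the robot, y to its left, z up, the work surface at z = 0. Lengths are in m, angles in rad, forces in N, time in s.
With the tool pointing down it reaches from about 0.3 to 0.775 m from the base axis. Payload 14.6 kg.
Tool frame: the origin (TCP) lies at the very end of the fingers, on their centre line; the grasp point (between the pads) lies 19 mm behind it; z points along the fingers, y is the line along which they close (so a half turn about z gives the same grasp; the last joint's range is limited). The gripper opens to 94 mm and grips with 3 to 60 N. Pads are 16 mm wide; open, the fingers measure 119 mm over their backs; the gripper's body (75 mm by 177 mm) begins 78 mm behind the grasp point.
Start: joints at [1.238, 0.3, 1.521, -0, 1.321, -0.067], TCP at [0.144, 0.531, 0.205] pointing down, gripper open.
Joint ranges: [-3.03, 3.03], [-0.79, 2.21], [0.23, 2.52], [-1.04, 4.18], [0, 3.07], [-2.55, 2.55]. Speed limits (rad/s): [2.22, 2.22, 2.57, 3.14, 3.14, 3.14].

## Interface

Orientations are given as [roll, pitch, yaw] about the fixed x, y, z axes, in that order (R = Rz(yaw) Ry(pitch) Rx(roll)).
In Python, from station import ctrl gives the robot as it stands.
- The arm moves only by the tool carry_out, never from a script. Its argument "motion" is text: rows parted by semicolons, each of 7 numbers parted by spaces: the shift along the world's x, y, z in m, then the turn, a rotation vector about the world's x, y, z in degrees, then the closure in counts, from 0 (fully open) to 255 (shut). In form: dx dy dz wx wy wz hand; .... A call has 1 to 20 rows; each row shifts and turns the commanded pose from where the row before left it; what a row does not reach is not made up. A row lasts 1/12 s, in which the tool goes at most 41.7 mm and 7.16 degrees, less where a joint would pass 70% of its speed; a pose out of reach is approached as far as the arm can. A call is refused whole if a number of a shift passes 0.0417 or a number of a turn 7.16, either way. A call with a gripper value outside its range is refused whole. The fingers move at their own pace and stop on an object; "grip_force" is the grip in N (left out, the last holds). Time passes only in rows, so rows that do not move let the fingers close. It gives the time, the measured TCP pose, the force, the opening and the grip force at its end, in the units of the state.
- ctrl.get_obs(): the state, without advancing time (a new reading comes with each control period).
- ctrl.camera(name): name is "scene" or "top"; returns a dict with "pixels" (480x640x3 uint8, red, green, blue), "range_z" (480x640 float32, m along the optical axis (not along the pixel's ray), 0 where there is no reading), "K" (3x3 intrinsics, pixels), "dist" ([k1, k2, p1, p2, k3] as OpenCV has them; the pictures are not rectified), "position" and "attitude" of the camera in the world. Camera axes: x right, y up, looking along -z (the intrinsics and any distortion apply to the point x, -y, -z); pixel columns grow to the right and rows downward; lengths in m; the calibration is good to about 2 mm. A picture is of the moment at which its call begins.
- ctrl.hand_in(): hands the job in; it is judged then, once.
The state is a dict: "time_s": time; "qpos": joint angles; "joint_vel": joint speeds; "tau": joint torques, N m; "ee_pos": TCP position; "eef_rot": TCP orientation; "force": force on the tool from outside, world axes, zero at the start; "moment": the same for the moment, N m; "grip_width": finger opening in m; "grip_force": force on a finger pad.
Only numpy, scipy, OpenCV 4.12 (cv2) and the standard library are available. Lean on these libraries where they do the work, as an engineer would, in place of code of your own. Each camera call takes 0.05 s, during which the arm holds its last target. There are 200 camera calls.

## Working session

There is one attempt and no reset: what is moved stays moved. The work goes in short steps, Python scripts to look and compute and a tool call to move; the robot and the scene stay as the last step left them, time stands still between calls to the robot, and variables do not carry over. Pictures are saved under pics/ and viewed, at most 10 in all, crops included, and the job is handed in when it is done.

Besides the shell and the picture viewer there is one more tool, called after "Emit:" as name(argument=value, ...) on one line, values as JSON. carry_out: Moves the arm, as the interface text tells. Its arguments: {"type":"object","properties":{"motion":{"type":"string"},"grip_force":{"type":"number"}},"required":["motion"]}

```bash
mkdir -p pics; cat > h.py <<'E'
import numpy as np, cv2
from station import ctrl
def grab(n):
    c=ctrl.camera(n); return c
def R_of(c):
    a=np.array(c["attitude"],float)
    if a.shape==(3,3): return a
    from scipy.spatial.transform import Rotation as R
    return R.from_euler('xyz',a).as_matrix() if a.size==3 else R.from_quat(a).as_matrix()
def ray(c,uv):
    p=cv2.undistortPoints(np.array(uv,float).reshape(-1,1,2),np.array(c["K"]),np.array(c["dist"])).reshape(-1,2)
    d=np.c_[p[:,0],-p[:,1],-np.ones(len(p))]
    return d@R_of(c).T
def onplane(c,uv,z):
    d=ray(c,uv); o=np.array(c["position"]); return o+d*((z-o[2])/d[:,2])[:,None]
def depth(c,uv):
    uv=np.array(uv).reshape(-1,2); z=c["range_z"][uv[:,1].astype(int),uv[:,0].astype(int)]
    return np.array(c["position"])+ray(c,uv)*z[:,None]
E
python3 - <<'E'
from h import *
for n in("scene","top"):
    c=grab(n); cv2.imwrite(f"pics/{n}0.png",c["pixels"][:,:,::-1]); print(n,c["position"],c["attitude"],c["K"],c["dist"],(c["range_z"]>0).mean())
print(ctrl.get_obs())
E
```

```text
scene [ 1.21447021 -0.62474036  1.12285862] [ 0.75888488 -0.01283797  0.84170229] [[567.04487404   0.         332.8193138 ]
 [  0.         567.04487404 234.53454493]
 [  0.           0.           1.        ]] [-0.030492  0.        0.        0.        0.      ] 0.9957845052083333
top [0.28832666 0.00982169 1.49264122] [ 0.20396864  0.0020534  -1.66178254] [[527.41709565   0.         311.38751528]
 [  0.         527.41709565 243.43808104]
 [  0.           0.           1.        ]] [-0.07576432  0.          0.          0.          0.        ] 0.9961002604166667
{'time_s': 0.1, 'qpos': array([ 1.23836940e+00,  3.00413979e-01,  1.52151223e+00, -1.77194243e-06,
        1.32070392e+00, -6.65888905e-02]), 'joint_vel': array([-0.00111207,  0.0011238 , -0.00199617, -0.0005419 , -0.00092195,
        0.00059285]), 'tau': array([ 2.78650259e-03, -5.32647836e+01, -3.53275251e+01,  7.09940423e-02,
        2.36491696e-02, -9.60159286e-05]), 'ee_pos': array([0.1444156 , 0.53045864, 0.20494679]), 'eef_rot': array([-3.14055736e+00, -6.73207223e-05,  2.87575502e+00]), 'force': array([-0.66553821,  0.19286694,  1.08776389]), 'moment': array([0.00281045, 0.01996521, 0.00096043]), 'grip_force': 0.0, 'grip_width': 0.09397892768221558}
```

View pics/scene0.png

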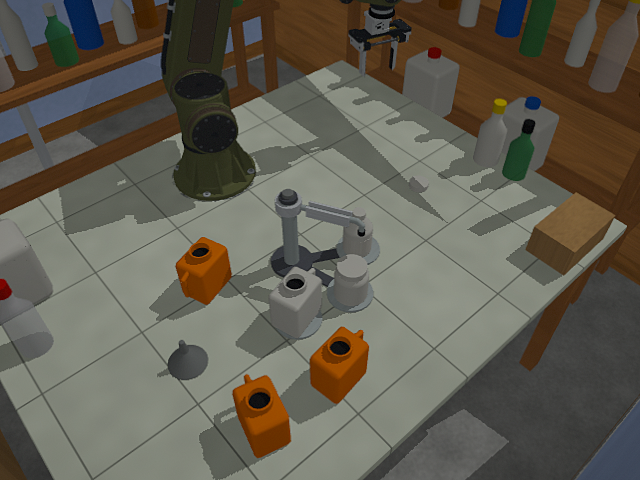

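View pics/top0.png

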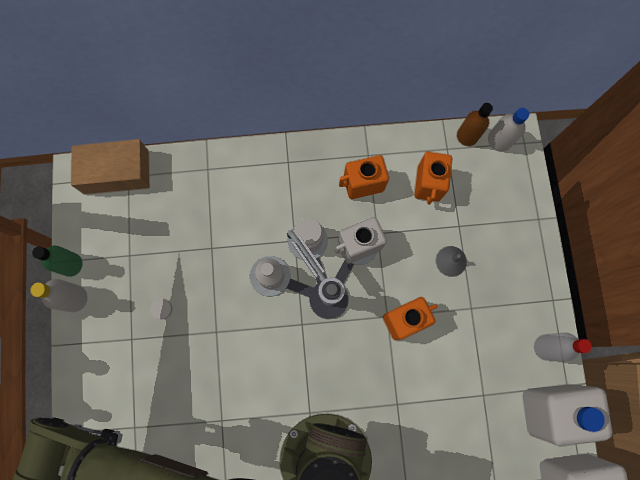

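The scene view shows the white open can at about (297,285), the bottle and jar at (357,235) and (351,283), and the column button at (288,195). In the top view the white can's mouth is at (363,236), the button at (331,289) and the arm points to about (292,233).

Candidates in the top view are the white can (363,236) and the orange ones at (367,170), (437,168) and (412,317). Only the white one stands on a stand, so it is the one meant. I'll confirm that in a crop.

```bash
cat > m.py <<'E'
from h import *
import sys
c=grab("top"); im=c["pixels"][:,:,::-1].copy()
x0,y0,x1,y1=230,200,410,330
cv2.imwrite(f"pics/{sys.argv[1]}.png",cv2.resize(im[y0:y1,x0:x1],None,fx=4.4,fy=4.4,interpolation=cv2.INTER_CUBIC))
g=cv2.cvtColor(im,cv2.COLOR_BGR2GRAY)
# dark mouth blob
m=np.zeros_like(g); m[222:250,348:380]=(g[222:250,348:380]<60)*255
cs,_=cv2.findContours(m,cv2.RETR_EXTERNAL,cv2.CHAIN_APPROX_NONE); k=max(cs,key=cv2.contourArea)
print("mouth px",cv2.fitEllipse(k)); 
print("mouth z.144",onplane(c,cv2.fitEllipse(k)[0],.144))
# points by depth
v,u=np.mgrid[200:330,240:400]; uv=np.c_[u.ravel(),v.ravel()]; P=depth(c,uv)
for lo,hi in((.24,.255),(.228,.24),(.197,.232),(.138,.15),(.11,.135)):
    s=(P[:,2]>lo)&(P[:,2]<hi); print(lo,hi,s.sum(),P[s].mean(0),np.median(P[s],0))
b=P[(P[:,2]>.242)&(P[:,2]<.255)]
s=(P[:,2]>.2)&(P[:,2]<.232); A=P[s]; col=b.mean(0)
r=np.hypot(*(A[:,:2]-col[:2]).T); A=A[(r>.06)&(r<.15)]
d=A[:,:2].mean(0)-col[:2]; print("button",col,"arm world ang",np.arctan2(d[1],d[0]),A.shape)
r=onplane(c,cv2.fitEllipse(k)[0],.144)[0,:2]-col[:2]; print("mouth ang",np.arctan2(r[1],r[0]),"r",np.hypot(*r))
E
python3 m.py crop1
```

```text
mouth px ((363.36370849609375, 234.9733428955078), (13.614133834838867, 15.130645751953125), 122.47321319580078)
mouth z.144 [[ 0.57651258 -0.15050483  0.144     ]]
0.24 0.255 111 [ 0.43083483 -0.04879548  0.24485876] [ 0.43080268 -0.04860685  0.24491449]
0.228 0.24 170 [ 0.43749605 -0.04426741  0.23468782] [ 0.43122718 -0.04532121  0.23504847]
0.197 0.232 881 [ 0.4905361  -0.01434924  0.21888201] [ 0.49254029 -0.01361361  0.22029903]
0.138 0.15 206 [0.53857125 0.00062801 0.14219491] [0.52059974 0.09807979 0.1421944 ]
0.11 0.135 1813 [ 0.55603662 -0.10662717  0.11992654] [ 0.57620349 -0.13122689  0.12069197]
button [ 0.43116568 -0.04845653  0.24545272] arm world ang 0.5130813144994973 (411, 3)
mouth ang -0.6121350474729286 r 0.17759385298933375
```

View pics/crop1.png

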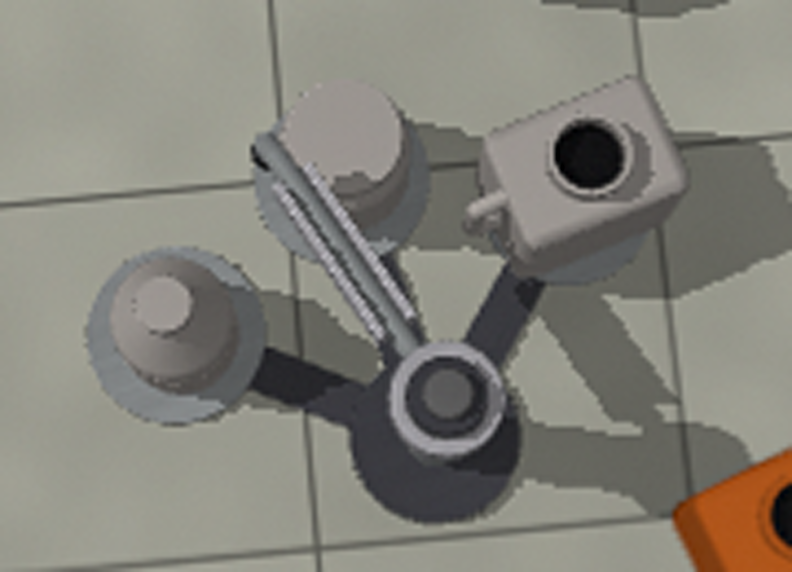

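The crop confirms it: the white open can, mouth at crop (588,157), has its loop handle at (487,210) and stands on a stand. The arm is over the jar, at world angle 0.51. The target is -0.61, so I push clockwise on plate_left. I'm going to the arm's left side with the fingers shut.

Emit:
carry_out(motion="0.012 -0.016 0 0 0 1.5 255; 0.023 -0.032 0 0 0 3 255; 0.023 -0.032 0 0 0 3 255; 0.023 -0.032 0 0 0 3 255; 0.023 -0.032 0 0 0 3 255; 0.023 -0.032 0 0 0 3 255; 0.023 -0.032 0 0 0 3 255; 0.023 -0.032 0 0 0 3 255; 0.023 -0.032 0 0 0 3 255; 0.023 -0.032 0 0 0 3 255; 0.023 -0.032 0 0 0 3 255; 0.023 -0.032 0 0 0 3 255; 0.023 -0.032 0 0 0 3 255; 0.023 -0.032 0 0 0 3 255; 0.023 -0.032 0 0 0 3 255; 0.011 -0.014 0 0 0 1.5 255; 0 0 -0.004 0 0 0 255; 0 0 0 0 0 0 255", grip_force=5)

```text
time_s: 1.65
ee_pos: [0.4892, 0.0522, 0.2004]
eef_rot: [3.141, -0.002, -2.624]
force: [0.3, -0.3, -0.2]
grip_width: 0.0008
grip_force: 0.0
```

```bash
python3 - <<'E'
import numpy as np
C=np.array([.431,-.0485])
pos=lambda a,o:C+.1*np.array([np.cos(a),np.sin(a)])+o*np.array([-np.sin(a),np.cos(a)])
p=np.array([.4892,.0522])
d=pos(.513,.027)-p;print("approach",d)
A=np.linspace(.513,-.5,7);q=pos(.513,.027)
for a in A[1:]:
    n=pos(a,.0255);print(round(a,3),n-q,"per third",np.round((n-q)/3,4));q=n
print(np.degrees(A[1]-A[0])/3)
E
```

```text
approach [ 0.01567619 -0.02809622]
0.344 [ 0.01165549 -0.01485795] per third [ 0.0039 -0.005 ]
0.175 [ 0.00848704 -0.01519315] per third [ 0.0028 -0.0051]
0.007 [ 0.00581342 -0.01640323] per third [ 0.0019 -0.0055]
-0.162 [ 0.00297449 -0.01714684] per third [ 0.001  -0.0057]
-0.331 [ 5.09727545e-05 -1.74028470e-02] per third [ 0.     -0.0058]
-0.5 [-0.00287399 -0.01716397] per third [-0.001  -0.0057]
-3.2244791470417984
```

Emit:
carry_out(motion="0.0052 -0.0094 0 0 0 0 255; 0.0052 -0.0094 0 0 0 0 255; 0.0052 -0.0094 0 0 0 0 255; 0.0039 -0.005 0 0 0 -3.22 255; 0.0039 -0.005 0 0 0 -3.22 255; 0.0039 -0.005 0 0 0 -3.22 255; 0.0028 -0.0051 0 0 0 -3.22 255; 0.0028 -0.0051 0 0 0 -3.22 255; 0.0028 -0.0051 0 0 0 -3.22 255; 0.0019 -0.0055 0 0 0 -3.22 255; 0.0019 -0.0055 0 0 0 -3.22 255; 0.0019 -0.0055 0 0 0 -3.22 255; 0 0 0 0 0 0 255")

```text
time_s: 2.73
ee_pos: [0.5313, -0.0231, 0.2016]
eef_rot: [3.142, 0.0, -3.131]
force: [1.2, 0.0, -0.6]
grip_width: 0.0002
grip_force: 0.0
```

```bash
python3 m.py crop2
```

```text
mouth px ((356.6717529296875, 236.2064971923828), (24.19973373413086, 25.232275009155273), 49.224082946777344)
mouth z.144 [[ 0.57482116 -0.13265914  0.144     ]]
0.24 0.255 0 [nan nan nan] [nan nan nan]
0.228 0.24 0 [nan nan nan] [nan nan nan]
0.197 0.232 4 [ 0.51808913 -0.05568238  0.21724965] [ 0.51781537 -0.05576237  0.21877023]
0.138 0.15 188 [0.53573119 0.00933863 0.14220864] [0.51911386 0.09936421 0.14188274]
0.11 0.135 1043 [ 0.53198045 -0.14086854  0.12133218] [ 0.56025181 -0.17000114  0.1220714 ]
button [nan nan nan] arm world ang nan (0, 3)
mouth ang nan r nanm.py:15: RuntimeWarning: Mean of empty slice.
  s=(P[:,2]>lo)&(P[:,2]<hi); print(lo,hi,s.sum(),P[s].mean(0),np.median(P[s],0))
  ret = um.true_divide(
  return _methods._mean(a, axis=axis, dtype=dtype,
m.py:17: RuntimeWarning: Mean of empty slice.
  s=(P[:,2]>.2)&(P[:,2]<.232); A=P[s]; col=b.mean(0)
m.py:19: RuntimeWarning: Mean of empty slice.
  d=A[:,:2].mean(0)-col[:2]; print("button",col,"arm world ang",np.arctan2(d[1],d[0]),A.shape)
```

View pics/crop2.png

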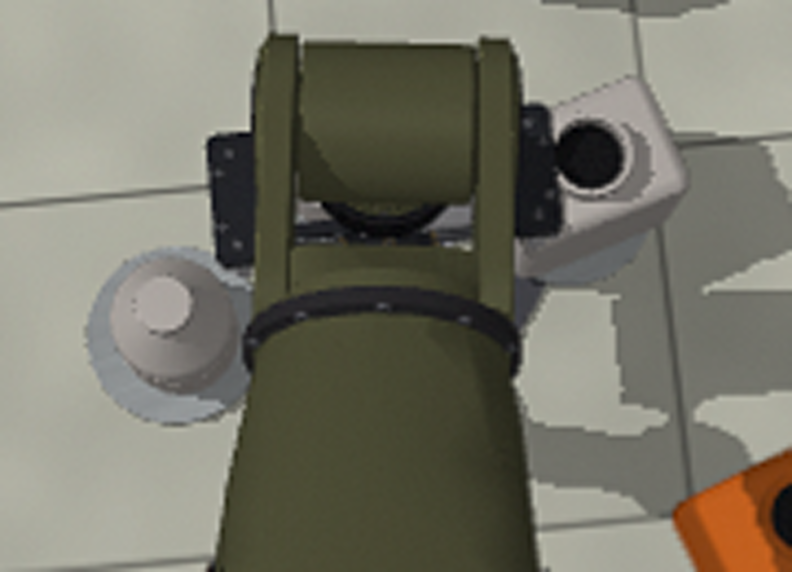

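The robot's own arm hides the filling station in the top view. Only the can's mouth, at crop (588,157), can be seen. I'll use the scene view.

```bash
cat > s.py <<'E'
from h import *
import sys
c=grab("scene"); im=c["pixels"][:,:,::-1].copy()
cv2.imwrite(f"pics/{sys.argv[1]}.png",cv2.resize(im[180:345,230:450],None,fx=3.6,fy=3.6,interpolation=cv2.INTER_CUBIC))
E
python3 s.py sc1
```

```text
(no output)
```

View pics/sc1.png

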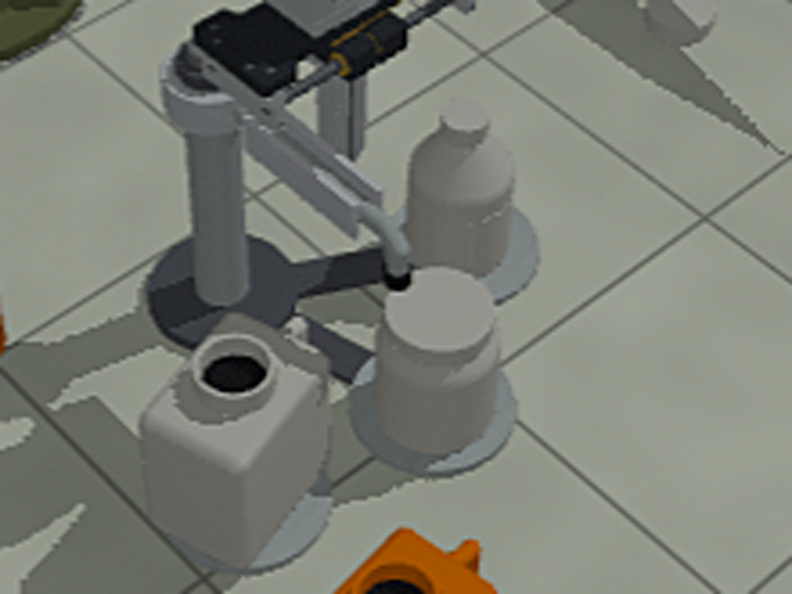

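The scene crop shows the arm turning. The black spout ring is at (398,278) in the crop, the can mouth at (234,362), and the shut fingers are behind the left plate. I'll measure the ring and the mouth from this view.

```bash
cat > t.py <<'E'
from h import *
c=grab("scene"); g=c["pixels"].max(2)
m=np.zeros_like(g); m[245:300,270:350]=(g[245:300,270:350]<45)*255
n,l,st,ce=cv2.connectedComponentsWithStats(m)
C=np.array([.431,-.0485])
for i in range(1,n):
    if st[i,4]<8: continue
    for z in (.144,.178):
        p=onplane(c,ce[i],z)[0]; d=p[:2]-C; print(ce[i].round(1),st[i],"z",z,p[:2].round(4),"ang %.3f r %.4f"%(np.arctan2(d[1],d[0]),np.hypot(*d)))
E
python3 t.py
```

```text
[329.5 255.8] [315 249  29  13 137] z 0.144 [ 0.5756 -0.0474] ang 0.008 r 0.1446
[329.5 255.8] [315 249  29  13 137] z 0.178 [ 0.5978 -0.0675] ang -0.113 r 0.1679
[279.9 265.9] [272 257  20  20 100] z 0.144 [ 0.5247 -0.1521] ang -0.835 r 0.1397
[279.9 265.9] [272 257  20  20 100] z 0.178 [ 0.5487 -0.1685] ang -0.795 r 0.1681
[294.6 283.4] [286 279  18  10 136] z 0.144 [ 0.5858 -0.1588] ang -0.619 r 0.1901
[294.6 283.4] [286 279  18  10 136] z 0.178 [ 0.6076 -0.175 ] ang -0.622 r 0.2173
```

```bash
sed -i 's/<45)/<22)/g' t.py; python3 t.py; python3 - <<'E'
from h import *
c=grab("scene");C=np.array([.431,-.0485])
for uv,z in(((340.6,257.2),.177),((295,281.0),.144),((283.,197.5),.247)):
    p=onplane(c,uv,z)[0];d=p[:2]-C;print(uv,p,np.arctan2(d[1],d[0]),np.hypot(*d))
E
```

```text
[340.1 257.8] [337 256   7   5  21] z 0.144 [ 0.5963 -0.0332] ang 0.092 r 0.1660
[340.1 257.8] [337 256   7   5  21] z 0.178 [ 0.6178 -0.0538] ang -0.028 r 0.1869
[294.8 283.5] [287 279  17  10 105] z 0.144 [ 0.5862 -0.1586] ang -0.617 r 0.1903
[294.8 283.5] [287 279  17  10 105] z 0.178 [ 0.608  -0.1748] ang -0.620 r 0.2174
(340.6, 257.2) [ 0.61649705 -0.05117716  0.177     ] -0.014431340143976838 0.18551636321249235
(295, 281.0) [ 0.58101747 -0.15391034  0.144     ] -0.612504788668687 0.18334824926989607
(283.0, 197.5) [ 0.44198125 -0.07103168  0.247     ] -1.1173044381783666 0.025065205227086516
```

Emit:
carry_out(motion="0.001 -0.0057 0 0 0 -3.22 255; 0.001 -0.0057 0 0 0 -3.22 255; 0.001 -0.0057 0 0 0 -3.22 255; 0 -0.0058 0 0 0 -3.22 255; 0 -0.0058 0 0 0 -3.22 255; 0 -0.0058 0 0 0 -3.22 255; -0.001 -0.0057 0 0 0 -3.22 255; -0.001 -0.0057 0 0 0 -3.22 255; -0.001 -0.0057 0 0 0 -3.22 255; 0 0 0 0 0 0 255; 0 0 0 0 0 0 255")

```text
time_s: 3.9
ee_pos: [0.5308, -0.0739, 0.2015]
eef_rot: [-3.141, -0.0, 2.652]
force: [0.3, 0.0, -0.5]
grip_width: 0.0001
grip_force: 0.0
```

```bash
python3 t.py; python3 s.py sc2
```

```text
[303.3 272.3] [300 270   8   5  23] z 0.144 [ 0.5738 -0.1242] ang -0.488 r 0.1616
[303.3 272.3] [300 270   8   5  23] z 0.178 [ 0.596  -0.1416] ang -0.514 r 0.1895
[294.8 283.4] [287 279  17  10 108] z 0.144 [ 0.5859 -0.1585] ang -0.617 r 0.1900
[294.8 283.4] [287 279  17  10 108] z 0.178 [ 0.6078 -0.1747] ang -0.620 r 0.2172
```

View pics/sc2.png

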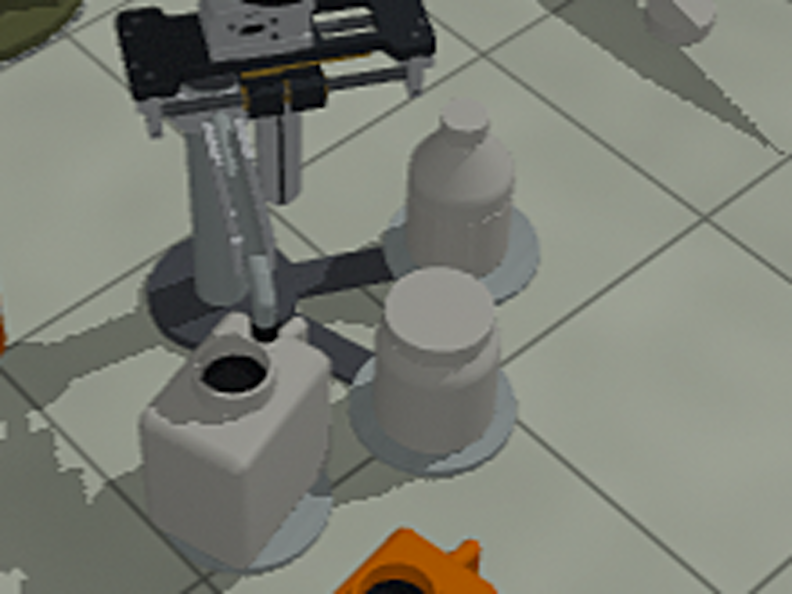

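The ring at crop (265,332) puts the arm at about -0.51, and the mouth at (234,372) is at about -0.615. About 0.10 rad remains.

Emit:
carry_out(motion="-0.001 -0.0035 0 0 0 -2 255; -0.001 -0.0035 0 0 0 -2 255; -0.001 -0.0035 0 0 0 -2 255; 0 0 0 0 0 0 255; 0 0 0 0 0 0 255")

```text
time_s: 4.42
ee_pos: [0.5279, -0.0843, 0.2015]
eef_rot: [-3.141, 0.0, 2.547]
force: [-0.5, 0.5, -0.8]
grip_width: 0.0003
grip_force: 0.0
```

```bash
python3 t.py; python3 s.py sc3
```

```text
[295.2 273.4] [292 271   7   5  23] z 0.144 [ 0.5644 -0.1399] ang -0.601 r 0.1617
[295.2 273.4] [292 271   7   5  23] z 0.178 [ 0.587  -0.1567] ang -0.607 r 0.1899
[294.9 283.5] [287 279  17  10 111] z 0.144 [ 0.5863 -0.1586] ang -0.617 r 0.1904
[294.9 283.5] [287 279  17  10 111] z 0.178 [ 0.6081 -0.1748] ang -0.619 r 0.2176
```

View pics/sc3.png

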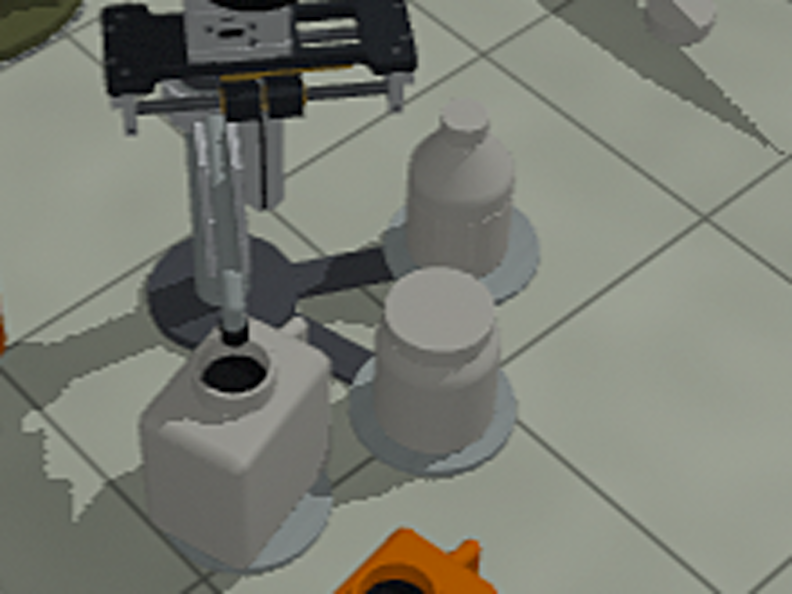

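The spout ring at crop (234,335) lines up with the mouth at (234,370), 0.607 against 0.612–0.617 rad, so it is in place. Now I back off along the plate normal, rise and go above the button.

Emit:
carry_out(motion="0.006 0.008 0 0 0 0 255; 0.006 0.008 0 0 0 0 255; 0.006 0.009 0 0 0 0 255; 0 0 0.03 0 0 0 255; 0 0 0.035 0 0 0 255; 0 0 0.03 0 0 0 255; -0.02 -0.003 0 0 0 0 255; -0.03 -0.003 0 0 0 0 255; -0.03 -0.003 0 0 0 0 255; -0.025 -0.0022 0 0 0 0 255; -0.01 0 0 0 0 0 255; 0 0 0 0 0 0 255; 0 0 0 0 0 0 255")

```text
time_s: 5.6
ee_pos: [0.4317, -0.0703, 0.2968]
eef_rot: [3.141, 0.001, 2.545]
force: [0.0, -0.3, 0.1]
grip_width: 0.0008
grip_force: 0.0
```

```bash
python3 t.py
```

```text
[295.2 273.4] [292 271   7   5  23] z 0.144 [ 0.5644 -0.1399] ang -0.601 r 0.1617
[295.2 273.4] [292 271   7   5  23] z 0.178 [ 0.587  -0.1567] ang -0.607 r 0.1899
[294.8 283.5] [287 279  17  10 124] z 0.144 [ 0.5861 -0.1588] ang -0.618 r 0.1903
[294.8 283.5] [287 279  17  10 124] z 0.178 [ 0.608 -0.175] ang -0.620 r 0.2175
```

Now 22 mm in +y, then down to 4 mm above the button.

Emit:
carry_out(motion="-0.0005 0.011 0 0 0 0 255; 0 0.011 0 0 0 0 255; 0 0 -0.02 0 0 0 255; 0 0 -0.018 0 0 0 255; 0 0 -0.007 0 0 0 255; 0 0 0 0 0 0 255; 0 0 0 0 0 0 255")

```text
time_s: 6.23
ee_pos: [0.4307, -0.0482, 0.2519]
eef_rot: [-3.142, -0.0, 2.545]
force: [0.4, 0.0, -0.7]
grip_width: 0.0006
grip_force: 0.0
```

Emit:
carry_out(motion="0 0 -0.002 0 0 0 255; 0 0 -0.002 0 0 0 255; 0 0 -0.002 0 0 0 255; 0 0 -0.002 0 0 0 255; 0 0 0 0 0 0 255; 0 0 0 0 0 0 255")

```text
time_s: 6.73
ee_pos: [0.4307, -0.0486, 0.2438]
eef_rot: [3.141, 0.001, 2.545]
force: [2.5, 0.2, 3.2]
grip_width: 0.0002
grip_force: 1.7
```

Emit:
carry_out(motion="0 0 -0.001 0 0 0 255; 0 0 -0.001 0 0 0 255; 0 0 -0.001 0 0 0 255; 0 0 0 0 0 0 255; 0 0 0 0 0 0 255")

```text
time_s: 7.15
ee_pos: [0.4307, -0.0487, 0.2411]
eef_rot: [3.141, 0.001, 2.545]
force: [1.1, 2.0, 10.0]
grip_width: 0.0005
grip_force: 5.0
```

10 N at z = 0.241 means the button is fully down. I lift clear and retreat.

Emit:
carry_out(motion="0 0 -0.001 0 0 0 255; 0 0 0 0 0 0 255; 0 0 0 0 0 0 255; 0 0 0.003 0 0 0 255; 0 0 0.005 0 0 0 255; 0 0 0.01 0 0 0 255; 0 0 0.03 0 0 0 255; 0 0 0.035 0 0 0 255; -0.01 0.03 0.02 0 0 0 255; -0.01 0.04 0 0 0 0 255; -0.01 0.04 0 0 0 0 255; -0.01 0.04 0 0 0 0 255; -0.01 0.04 0 0 0 0 255; -0.01 0.03 0 0 0 0 255; 0 0 0 0 0 0 255; 0 0 0 0 0 0 255; 0 0 0 0 0 0 255")

```text
time_s: 8.57
ee_pos: [0.3704, 0.171, 0.3425]
eef_rot: [-3.141, -0.0, 2.545]
force: [-0.5, -0.1, -0.3]
grip_width: 0.0003
grip_force: 0.0
```

```bash
python3 t.py; python3 m.py crop4
```

```text
[295.1 273.3] [292 271   7   5  24] z 0.144 [ 0.5642 -0.1399] ang -0.602 r 0.1615
[295.1 273.3] [292 271   7   5  24] z 0.178 [ 0.5867 -0.1568] ang -0.608 r 0.1897
[294.8 283.5] [287 279  17  10 127] z 0.144 [ 0.5862 -0.1588] ang -0.618 r 0.1904
[294.8 283.5] [287 279  17  10 127] z 0.178 [ 0.608 -0.175] ang -0.620 r 0.2175
mouth px ((367.7718811035156, 236.33084106445312), (6.092761516571045, 11.164843559265137), 15.399543762207031)
mouth z.144 [[ 0.57183667 -0.16161825  0.144     ]]
0.24 0.255 113 [ 0.43086527 -0.04841552  0.2447721 ] [ 0.43060953 -0.04844701  0.24481613]
0.228 0.24 170 [ 0.43473544 -0.05169285  0.23480753] [ 0.43115719 -0.05120464  0.23527214]
0.197 0.232 854 [ 0.48594623 -0.08695542  0.21906716] [ 0.48726751 -0.08743874  0.22044974]
0.138 0.15 192 [0.53660347 0.0105498  0.14263507] [0.51773198 0.10042317 0.1425036 ]
0.11 0.135 1535 [ 0.5552639  -0.10114697  0.11910211] [ 0.58045914 -0.12506679  0.11909515]
button [ 0.43082062 -0.0484446   0.24572083] arm world ang -0.604157746879183 (388, 3)
mouth ang -0.676299155387101 r 0.18081426568403433
```

View pics/crop4.png

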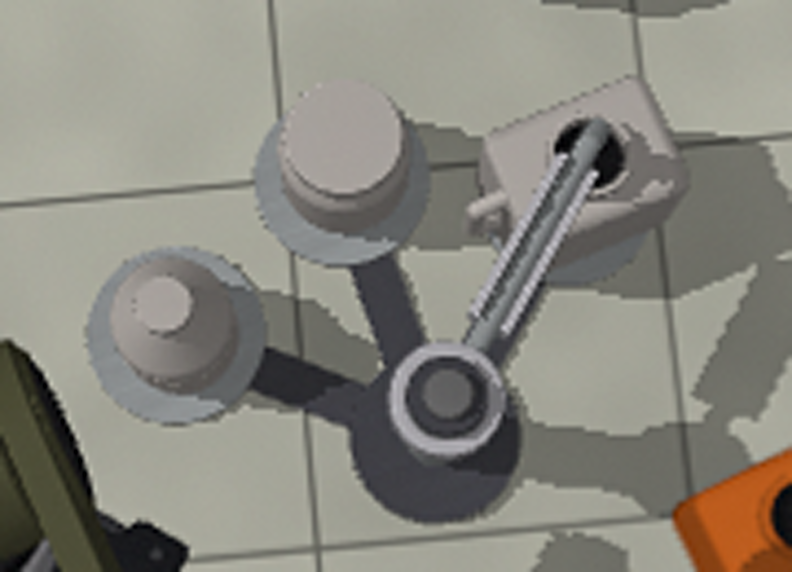

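The top crop shows the arm at -0.604 rad with its spout over the mouth (about (590,155)). The button is back up at z = 0.2457, its starting height, and nothing else has moved.

```bash
python3 -c "
from station import ctrl
print(ctrl.hand_in())"
```

```text
the job is handed in; nothing more can be done
None
```

The job is handed in; its result did not come back, but the last pictures showed the spout over the white jerrycan's mouth (about 0.01 rad off by measurement), the button pressed fully down once and up again, and nothing else seen to move.

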